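# Find the lid that fits the open pot and screw it home

## Robot

A 6-joint arm with a two-finger parallel gripper is mounted at the origin on a cart in front of the work surface, level with it; the furniture and walls round the work are solid. World frame = base frame: x ahead of the robot, y to its left, z up, the work surface at z = 0. Lengths are in mm, angles in rad, forces in N, time in s.
With the tool pointing down it reaches from about 275 to 725 mm from the base axis. Payload 15.9 kg.
Tool frame: the origin (TCP) lies midway between the tips of the shut fingers; the grasp point (between the pads) lies bot.tcp_to_grasp behind it (bot.tcp_to_grasp is the distance from the TCP to the grasp point, in mm); z points along the fingers, y is the line along which they close (so a half turn about z gives the same grasp; the last joint's range is limited). The gripper opens to 85 mm and grips with 20 to 120 N. Pads are 22 mm wide; open, the fingers measure 114 mm over their backs; the gripper's body (76 mm by 85 mm) begins 54 mm behind the grasp point. The pads swing forward as they close: fully open they stand 13 mm farther back than shut.
Start: joints at [1.116, 0.213, -0.034, 1.323, 0, 1.571], TCP at [219.633, 449.162, 231.306] pointing down, gripper open.
Joint ranges: [-2.98, 2.98], [-0.74, 1.72], [-1.14, 1.35], [-2.1, 2.04], [-1.57, 1.44], [-3.14, 3.14]. Speed limits (rad/s): [1.89, 1.89, 2.39, 2.57, 3.14, 3.14].

## Interface

Orientations are given as a unit quaternion [x, y, z, w].
In Python, from rig import bot gives the robot as it stands.
- The arm moves only by the tool play_rows, never from a script. Its argument "plan" is text: rows parted by semicolons, each of 7 numbers parted by spaces: the turn, a rotation vector about the world's x, y, z in rad, then the shift along the world's x, y, z in cm, then the opening, from 0 (shut) to 1 (fully open). A call has 1 to 12 rows; each row shifts and turns the commanded pose from where the row before left it; what a row does not reach is not made up. A row lasts 1/12 s, in which the tool goes at most 41.7 mm and 7.16 degrees, less where a joint would pass 70% of its speed; a pose out of reach is approached as far as the arm can. A call with a gripper value outside its range is refused whole. The fingers move at their own pace and stop on an object; "squeeze" is the grip in N (left out, the last holds). Time passes only in rows, so rows that do not move let the fingers close. It gives the time, the measured TCP pose, the force, the opening and the grip force at its end, in the units of the state.
- bot.get_state(): the state, without advancing time (a new reading comes with each control period).
- bot.capture(name): name is "side" or "top" or "wrist"; returns the picture (400x640x3 uint8, red, green, blue); there is no depth.
- bot.camera_params(name): a dict with "K" (3x3 intrinsics, pixels), "rvec" (rotation vector, rad) and "tvec" (3), from world to camera coordinates, as OpenCV has them. Camera axes: x right, y down, z forward; pixel columns grow to the right and rows downward; lengths in mm; the calibration is good to about 2 mm. A picture is of the moment at which its call begins: read the wrist's pose just before it. camera_params takes no time and is no camera call; for the wrist camera it gives the pose at the moment of the call.
- bot.job_done(): hands the job in; it is judged then, once.
The state is a dict: "time_s": time; "joint_positions": joint angles; "dq": joint speeds; "effort": joint torques, N m; "position": TCP position; "ee_rot": TCP orientation; "wrist_force": force on the tool from outside, world axes, zero at the start; "wrist_torque": the same for the moment, N m; "gripper_width": finger opening in mm; "grasp_force": force on a finger pad.
Only numpy, scipy, OpenCV 4.12 (cv2) and the standard library are available. Lean on these libraries where they do the work, as an engineer would, in place of code of your own. Each camera call takes 0.05 s, during which the arm holds its last target. There are 200 camera calls.

## Task

The white pot in the wooden holder has lost its lid. Of the three loose grey lids, put on the one that fits its neck and turn it clockwise until it is fully home against its stop, then let go.

Things in the scene. Friction and masses are not known exactly. Their poses are not given: they have to be found in the camera images.
- pot: Open white pot, fixed upright in a 90 x 90 x 18 mm wooden holder. Origin on the bench under its axis, z up. Body 66 mm across up to z = 56 mm, then a 36 mm neck whose mouth is at z = 70 mm. The neck's top has two flat ears, 51 mm across both, each 90 deg wide, z = 66 to 70 mm, centred at -20 and 160 deg from the pot's x axis (anticlockwise from above); the gaps between are at 70 and 250 deg.
- pot_mouth (a point): Centre of the mouth, 70 mm above the bench, axes as the pot's. How a lid closes: its two inner lugs drop through the gaps between the ears (bar along the gaps, within 25 deg); turned 70 deg clockwise seen from above, the lugs slide under the ears to a hard stop. Home: bar along the pot's x axis, give or take some degrees of play. Anticlockwise it is blocked.
- lid_48: Smallest grey lid, 48 mm across outside, 43 mm inside. Origin at the centre of its underside, z up; lies mouth down. All three lids: flat top at 15 mm, on it an upright grip bar along the lid's x axis through the centre, 10 mm thick, top at 31 mm (here 36 mm long); two inner lugs, 24 deg wide, 2 to 6 mm above the underside, below the bar's ends. About 50 g. Places are swapped.
- lid_64: Middle grey lid, 64 mm across outside, 59 mm inside, 44 mm between its lugs, bar 44 mm long; otherwise as lid_48. It passes over the pot's ears with 4 mm to spare all round and its lugs catch under them. Seated, its underside is about 58 mm above the bench (68 mm if the lugs still stand on the ears).
- lid_80: Largest grey lid, 80 mm across outside, 75 mm inside, 60 mm between its lugs (too wide to catch under the ears), bar 54 mm long; otherwise as lid_48.
Mind the look-alikes: they are no part of the job. Leave any orange look-alike of the lid_64 alone.

How it is judged (in metres and radians):
At the end, for the whole second after the job is handed in: The 64 mm lid sits level (within about 8 degrees) on the pot, centred within 10 mm, down over the ears (underside 50 to 62 mm above the bench), turned so that its bar lies along the pot's x axis within 16 degrees, at rest (horizontal distance between lid_64 and pot below 0.01 m and z of lid_64 in the frame of pot between 0.05 and 0.062 m and angle between lid_64's own z axis and vertical below 0.15 rad and angle between the x axis of lid_64 and the x axis of pot, either way round below 0.28 rad and linear speed of lid_64 below 0.02 m/s); the robot touches nothing.
It also fails if it takes over 35 s, if anything falls off the work surface, if the arm or the gripper's body presses on something with over 40 N, if the wrist force passes 120 N, or if a joint passes its speed limit or range.

## Working session

There is one attempt and no reset: what is moved stays moved. The work goes in short steps, Python scripts to look and compute and a tool call to move; the robot and the scene stay as the last step left them, time stands still between calls to the robot, and variables do not carry over. Pictures are saved under pics/ and viewed, at most 10 in all, crops included, and the job is handed in when it is done.

Besides the shell and the picture viewer there is one more tool, called after "Call:" as name(argument=value, ...), one argument or row to a line, values as JSON. play_rows: Moves the arm, as the interface text tells. Its arguments: {"type":"object","properties":{"plan":{"type":"string"},"squeeze":{"type":"number"}},"required":["plan"]}

```bash
mkdir -p pics; ls
python3 - <<'E'
from rig import bot
import cv2
s=bot.get_state(); print(s, bot.tcp_to_grasp)
for n in("top","side"):
    im=bot.capture(n); cv2.imwrite(f"pics/{n}0.png",im[:,:,::-1])
    print(n,bot.camera_params(n))
E
```

```text
pics
{'time_s': 0.0, 'joint_positions': array([ 1.11601999e+00,  2.13356939e-01, -3.50675759e-02,  1.32346667e+00,
       -2.02613117e-05,  1.57083722e+00]), 'dq': array([ 7.09983882e-04,  1.10821193e-03,  4.29261937e-04,  1.11059427e-03,
       -9.57795934e-05,  1.22155740e-03]), 'effort': array([-4.34116184e-03, -6.86167932e+01,  4.87114799e+01,  1.76596013e-02,
       -1.99548681e-04, -5.70246766e-05]), 'position': array([219.49126935, 448.87993393, 230.81239132]), 'ee_rot': array([ 2.25453579e-01,  9.74253757e-01, -5.35625929e-04, -1.13528684e-04]), 'wrist_force': array([-0.29349551,  0.27837928,  0.33166413]), 'wrist_torque': array([-0.02805438,  0.04970488, -0.00242221]), 'grasp_force': 0.0, 'gripper_width': 85.18470360489779} 18.700000000000003
top {'K': array([[402.64856533,   0.        , 323.81396036],
       [  0.        , 402.64856533, 196.69742623],
       [  0.        ,   0.        ,   1.        ]]), 'rvec': array([ 2.14450298, -2.18576892,  0.07971014]), 'tvec': array([ -9.24293502, 570.87170707, 880.16367083])}
side {'K': array([[438.73823528,   0.        , 316.80620792],
       [  0.        , 438.73823528, 195.06583491],
       [  0.        ,   0.        ,   1.        ]]), 'rvec': array([ 2.20234991, -0.17763063,  0.12211102]), 'tvec': array([-529.86488492,   84.85340096, 1090.02828928])}
```

View pics/top0.png

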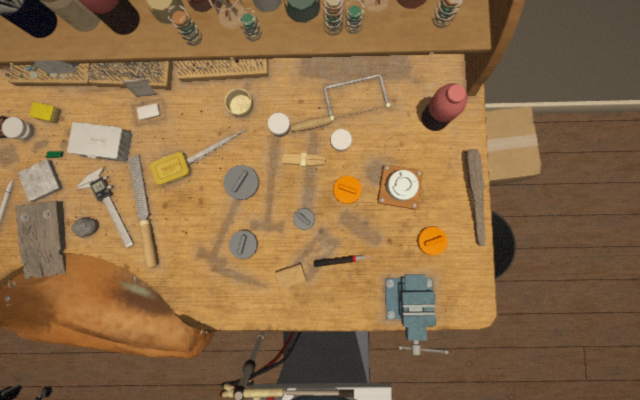

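View pics/side0.png

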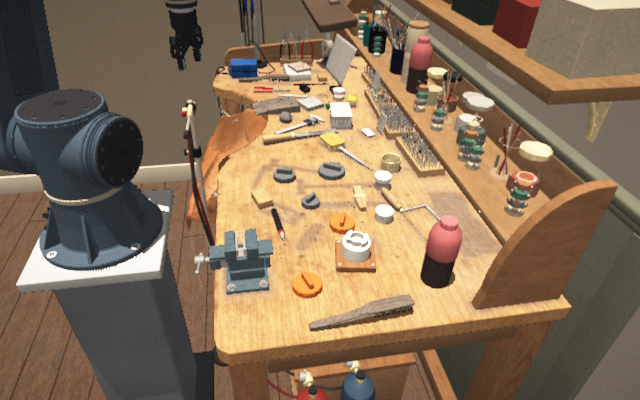

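Top view candidates: grey lids at (241,182) large, (243,244) middle, (304,219) small; orange look-alikes at (347,190) and (432,241); pot at (402,186). I'll check sizes numerically and in a close crop.

```bash
cat > h.py <<'E'
import numpy as np, cv2
from rig import bot
def cam(n):
    p=bot.camera_params(n); R=cv2.Rodrigues(np.array(p["rvec"]))[0]; return np.array(p["K"]),R,np.array(p["tvec"])
def ray(n,uv,z,c=None):
    K,R,t=c or cam(n); o=-R.T@t
    uv=np.atleast_2d(np.float64(uv)); d=(R.T@np.linalg.inv(K)@np.c_[uv,np.ones(len(uv))].T).T
    return o+d*((z-o[2])/d[:,2])[:,None]
def proj(n,P,c=None):
    K,R,t=c or cam(n); q=(K@(R@np.atleast_2d(np.float64(P)).T+t[:,None])).T; return q[:,:2]/q[:,2:]
E
python3 - <<'E'
from h import *
for nm,uv,z in [("big",(241,182),15),("mid",(243,244),15),("small",(304,219),15),("or1",(347,190),15),("or2",(432,241),15),("pot",(403,185),70)]:
    print(nm,ray("top",uv,z).round(0))
print(ray("top",[(257,182),(225,182),(257,244),(229,244)],12).round(0))
print(proj("top",[[219,449,231]]))
im=cv2.imread("pics/top0.png")
a=cv2.resize(im[140:280,210:330],None,fx=3.3,fy=3.3,interpolation=2); b=cv2.resize(im[150:220,365:440],None,fx=5,fy=6.6,interpolation=2)
b=cv2.resize(im[150:220,365:440],None,fx=5,fy=5,interpolation=2)
c=np.zeros((max(len(a),len(b)),a.shape[1]+b.shape[1],3),np.uint8); c[:len(a),:a.shape[1]]=a; c[:len(b),a.shape[1]:]=b
print(c.shape,a.shape); cv2.imwrite("pics/crop0.png",c)
E
```

```text
big [[609. 170.  15.]]
mid [[468. 165.  15.]]
small [[522.  26.  15.]]
or1 [[586. -73.  15.]]
or2 [[ 467. -261.   15.]]
pot [[ 588. -191.   70.]]
[[609. 133.  12.]
 [610. 207.  12.]
 [467. 134.  12.]
 [468. 198.  12.]]
[[ 46.885149   398.81344377]]
(462, 771, 3) (462, 396, 3)
```

View pics/crop0.png

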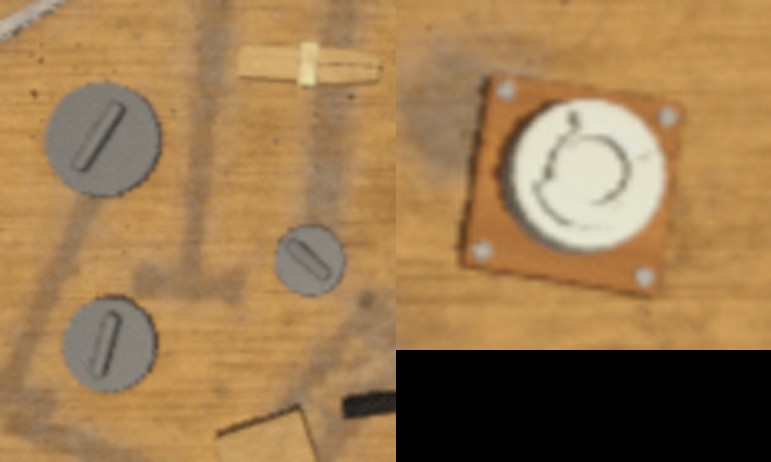

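Middle lid (about 64 mm measured) at world (468,165), bar at about -12°; the pot at (588,-191), holder yaw -8° mod 90, to be disambiguated by the ears. Check the wrist camera offset so I can plan a look.

Run:
```python
from h import *
from scipy.spatial.transform import Rotation as Ro
s=bot.get_state();K,R,t=cam("wrist"); o=-R.T@t; T=Ro.from_quat(s["ee_rot"]).as_matrix()
print("cam in tool",T.T@(o-s["position"]),"axis in tool",(T.T@R.T).round(2),K.round(0)[0])
print(ray("wrist",(320,200),0))
# image scale at bench
p0=ray("wrist",[(0,0),(640,0),(0,400),(640,400)],0); print(p0.round(0))
```

```text
cam in tool [  82.12451504   -0.37693489 -142.61242591] axis in tool [[ 0.   -0.95 -0.32]
 [ 1.    0.    0.  ]
 [-0.   -0.32  0.95]] [310.   0. 313.]
[[266.04691982 436.04270565   0.        ]]
[[ -80.  231.    0.]
 [ 213.  832.    0.]
 [ 349. -184.    0.]
 [ 807.  756.    0.]]
```

Call:
play_rows(
  plan="0 0 0.0244 1.85 -3.2 0.3 1;0 0 0.0244 1.85 -3.2 0.3 1;0 0 0.0244 1.85 -3.2 0.3 1;0 0 0.0244 1.85 -3.2 0.3 1;0 0 0.0244 1.85 -3.2 0.3 1;0 0 0.0244 1.85 -3.2 0.3 1;0 0 0.0244 1.85 -3.2 0.3 1;0 0 0.0244 1.85 -3.2 0.3 1;0 0 0.0244 1.85 -3.2 0.3 1;0 0 0.0244 1.85 -3.2 0.3 1",
)

```text
time_s: 0.93
position: [405.0, 127.3, 261.4]
ee_rot: [0.105, 0.995, -0.0, -0.0]
wrist_force: [0.0, 0.5, -0.1]
gripper_width: 85.6
grasp_force: 0.0
```

Call:
play_rows(
  plan="0 0 0 1.85 -3.2 0 1;0 0 0 1.85 -3.2 0 1;0 0 0 1.85 -3.2 0 1;0 0 0 1.85 -3.2 0 1;0 0 0 1.85 -3.2 0 1;0 0 0 1.85 -3.2 0 1;0 0 0 1.85 -3.2 0 1;0 0 0 1.85 -3.2 0 1;0 0 0 1.85 -3.2 0 1;0 0 0 1.85 -3.2 0 1;0 0 0 0 0 0 1;0 0 0 0 0 0 1",
)

```text
time_s: 1.93
position: [589.8, -192.4, 259.7]
ee_rot: [0.106, 0.994, 0.0, -0.001]
wrist_force: [-0.2, 0.8, 0.3]
gripper_width: 85.6
grasp_force: 0.0
```

Run:
```python
from h import *
s=bot.get_state(); print(s["time_s"],s["position"],s["ee_rot"],s["joint_positions"],abs(s["dq"]).max())
c=cam("wrist"); im=bot.capture("wrist"); cv2.imwrite("pics/w1.png",im[:,:,::-1]); np.savez("w1.npz",K=c[0],R=c[1],t=c[2])
u=proj("wrist",[[588,-191,70]],c)[0]; print(u)
print(ray("wrist",[(320,200)],70,c))
```

```text
1.9333 [ 589.8235811  -192.35266779  259.69446024] [ 1.06317174e-01  9.94331691e-01  2.21467552e-04 -1.04781788e-03] [-3.15243182e-01  4.81082182e-01  4.16143320e-01  1.50799940e+00
 -9.20039192e-07 -1.02206078e-01] 0.05180226007378562
[313.90999183 170.11120877]
[[ 623.39900368 -191.54083533   70.        ]]
```

View pics/w1.png

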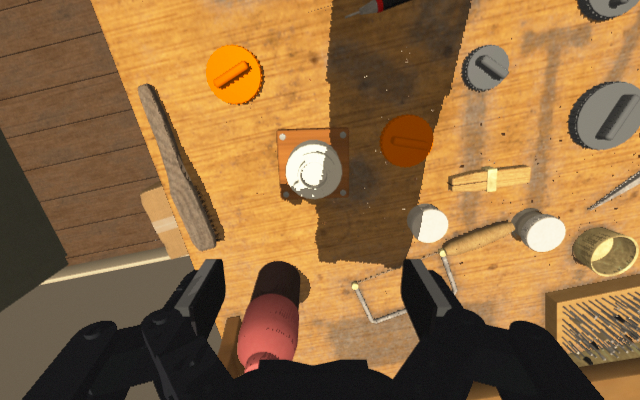

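The wrist view shows the pot at about (314,172), the holder about (278-350,128-200); the ears need a magnified crop.

Run:
```python
import cv2,numpy as np
im=cv2.imread("pics/w1.png")[120:208,268:358]
a=cv2.resize(im,None,fx=6.5,fy=6.5,interpolation=cv2.INTER_CUBIC)
a=(255*(a/255.)**1.8).clip(0,255).astype(np.uint8)
cv2.imwrite("pics/w1c.png",a)
```

```text
(no output)
```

View pics/w1c.png

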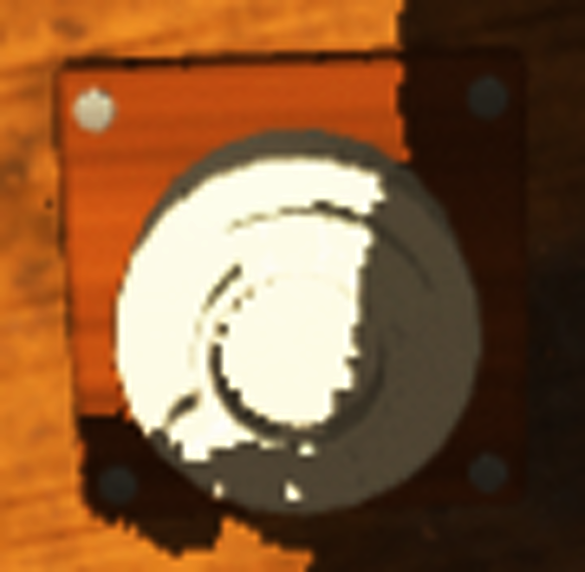

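The outer arc lies at image angle ≈74° (span ~27-118°) and the neck is exposed at left. That puts the ears at world 152°/-28°, so pot yaw ≈ -8° and the gaps lie along 62°. Next I measure the pot centre and yaw from several features.

Run:
```python
from h import *
d=np.load("w1.npz"); c=(d["K"],d["R"],d["t"])
f=lambda q:np.float64(q)/6.5-.42+np.array([268,120])
print("mouth",ray("w",f([(297,350)]),70,c).round(1)); print("body",ray("w",f([(298,320)]),56,c).round(1))
s=ray("w",f([(94,110),(487,97),(488,473),(118,485)]),18,c); print("screws",s.round(1),s.mean(0).round(1))
for i in range(4):
    e=s[(i+1)%4]-s[i]; print(np.linalg.norm(e[:2]).round(1),np.degrees(np.arctan2(e[1],e[0])).round(1))
st=ray("top",np.float64([(505,90),(668,116),(644,276),(482,250)])/5-.4+np.array([365,150]),18); print("top screws",st.mean(0).round(1))
for i in range(4):
    e=st[(i+1)%4]-st[i]; print(np.linalg.norm(e[:2]).round(1),np.degrees(np.arctan2(e[1],e[0])).round(1))
```

```text
mouth [[ 591.5 -192.5   70. ]]
body [[ 589.7 -191.9   56. ]]
screws [[ 550.7 -222.7   18. ]
 [ 564.  -149.8   18. ]
 [ 637.1 -163.1   18. ]
 [ 623.9 -236.    18. ]] [ 594.  -192.9   18. ]
74.1 79.7
74.3 -10.3
74.1 -100.3
74.4 169.7
top screws [ 588.3 -372.3   18. ]
74.0 -100.5
73.9 168.4
73.0 79.6
74.0 -10.9
```

Pot: centre ≈ (590,-192), yaw ≈ -10.4°. So the bar goes on at ≈ 59.6° and ends at ≈ -10.4°. Now over to the middle lid.

Call:
play_rows(
  plan="0 0 0 -1.1 3.25 -0.5 1;0 0 0 -1.1 3.25 -0.5 1;0 0 0 -1.1 3.25 -0.7 1;0 0 0 -1.1 3.25 -0.7 1;0 0 0 -1.1 3.25 -0.7 1;0 0 0 -1.1 3.25 -0.7 1;0 0 0 -1.1 3.25 -0.7 1;0 0 0 -1.1 3.25 -0.7 1;0 0 0 -1.1 3.25 -0.7 1;0 0 0 -1.1 3.25 -0.7 1;0 0 0 -1.2 3.2 -0.7 1;0 0 0 0 0 -0.5 1",
)

```text
time_s: 2.98
position: [464.5, 171.0, 183.2]
ee_rot: [0.103, 0.995, 0.001, -0.0]
wrist_force: [0.3, 0.1, 0.9]
gripper_width: 85.6
grasp_force: 0.0
```

Call:
play_rows(
  plan="0 0 0 0 0 0 1;0 0 0 0 0 0 1",
)

```text
time_s: 3.15
position: [466.9, 166.4, 183.6]
ee_rot: [0.104, 0.995, -0.0, 0.0]
wrist_force: [0.2, -0.5, 0.2]
gripper_width: 85.8
grasp_force: 0.0
```

Run:
```python
from h import *
s=bot.get_state(); print(s["time_s"],s["position"],s["ee_rot"],s["joint_positions"].round(2),abs(s["dq"]).max())
c=cam("wrist"); im=bot.capture("wrist"); cv2.imwrite("pics/w2full.png",im[:,:,::-1]); np.savez("w2.npz",K=c[0],R=c[1],t=c[2])
u=proj("wrist",[[468,165,15]],c)[0]; print(u)
x,y=np.int32(u)-[65,55]; y=max(y,0);x=max(x,0); print("crop origin",x,y)
cv2.imwrite("pics/w2.png",cv2.resize(im[y:y+110,x:x+130,::-1],None,fx=5,fy=5,interpolation=cv2.INTER_CUBIC))
```

```text
3.15 [466.88182327 166.35668593 183.60550546] [ 1.04435632e-01  9.94531643e-01 -5.96648107e-05  7.58098402e-05] [ 0.34  0.22 -0.15  1.2  -0.    0.55] 0.03245865287490235
[312.09291082 177.7399791 ]
crop origin 247 122
```

View pics/w2.png

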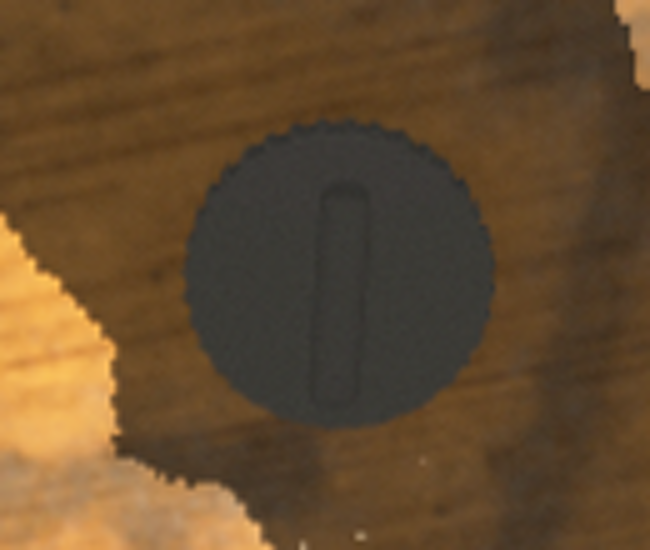

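The crop shows the grey lid, disc centre (340,273) and about 308 px across, bar from (345,185) to (334,403). Convert these.

Run:
```python
from h import *
d=np.load("w2.npz"); c=(d["K"],d["R"],d["t"])
f=lambda q:np.float64(q)/5-.4+np.array([247,122])
print("disc",ray("w",f([(340,273),(186,273),(494,273)]),14,c).round(1))
b=ray("w",f([(345,187),(334,403)]),31,c); e=b[0]-b[1]; print(b.round(1),b.mean(0),np.linalg.norm(e),np.degrees(np.arctan2(e[1],e[0])))
s=bot.get_state(); q=s["ee_rot"]; print("closing yaw",np.degrees(np.arctan2(2*q[1]**2-1,2*q[0]*q[1])))
```

```text
disc [[467.2 167.8  14. ]
 [460.5 136.5  14. ]
 [473.8 199.1  14. ]]
[[446.2 173.1  31. ]
 [489.  161.9  31. ]] [467.6417155  167.50488248  31.        ] 44.24445922645862 165.3136282245137
closing yaw 77.93453244887334
```

Lid confirmed (64 mm disc, 44 mm bar) at (467.5,167.5), bar -14.7°. Correct the yaw by -2.6° and descend to TCP z = 17, which keeps the tips just above the lid top at 15.

Call:
play_rows(
  plan="0 0 -0.046 0.03 0.13 -1.6 1;0 0 0 0 0 -2.4 1;0 0 0 0 0 -2.4 1;0 0 0 0 0 -2.4 1;0 0 0 0 0 -2.4 1;0 0 0 0 0 -2.4 1;0 0 0 0 0 -1.6 1;0 0 0 0 0 -1 1;0 0 0 0 0 -0.4 1;0 0 0 0 0 0 1;0 0 0 0 0 0 0;0 0 0 0 0 0 0",
  squeeze=50,
)

```text
time_s: 4.2
position: [468.8, 167.6, 18.4]
ee_rot: [0.128, 0.992, 0.0, 0.001]
wrist_force: [-0.1, -0.8, -0.4]
gripper_width: 64.1
grasp_force: 0.0
```

Call:
play_rows(
  plan="0 0 0 0 0 0 0;0 0 0 0 0 0 0;0 0 0 0 0 0 0;0 0 0 0 0 0 0;0 0 0 0 0 0 0;0 0 0 0 0 0 0;0 0 0 0 0 0 0;0 0 0 0 0 0 0",
)

```text
time_s: 4.87
position: [468.1, 167.6, 17.7]
ee_rot: [0.128, 0.992, 0.0, 0.0]
wrist_force: [-1.0, 0.6, 5.4]
gripper_width: 8.5
grasp_force: 49.0
```

Gripped (49 N). Lift, and peek to confirm the lid came along.

Call:
play_rows(
  plan="0 0 0 0 0 1 0;0 0 0 0 0 3 0;0 0 0 0 0 3 0;0 0 0 0 0 3 0;0 0 0.1 0 0 2 0;0 0 0.1 0 0 0 0;0 0 0.1 0 0 0 0;0 0 0 0 0 0 0",
)

```text
time_s: 5.53
position: [468.1, 167.5, 138.3]
ee_rot: [-0.024, 1.0, 0.0, 0.001]
wrist_force: [0.1, -0.6, -0.3]
gripper_width: 8.9
grasp_force: 49.0
```

Run:
```python
from h import *
s=bot.get_state(); print(s["time_s"],s["position"],s["ee_rot"],s["joint_positions"].round(2),s["gripper_width"],s["grasp_force"],s["wrist_force"])
im=bot.capture("wrist")[:,:,::-1]; im2=bot.capture("side")[:,:,::-1]
u=proj("side",[s["position"]])[0]; print(u); x,y=np.int32(u)-[50,60]
cv2.imwrite("pics/w3.png",np.hstack([cv2.resize(im[150:400,170:470],(480,400)),cv2.resize(im2[y:y+125,x:x+100],(320,400))]))
```

```text
5.5333 [468.10249468 167.52654141 138.3100884 ] [-2.40877981e-02  9.99709707e-01  1.48323154e-04  5.07205290e-04] [ 0.34  0.24 -0.23  1.09 -0.    0.3 ] 8.865637813586137 49.049007296562195 [ 0.14470056 -0.60905723 -0.25830306]
[282.61265849 135.64438369]
```

View pics/w3.png

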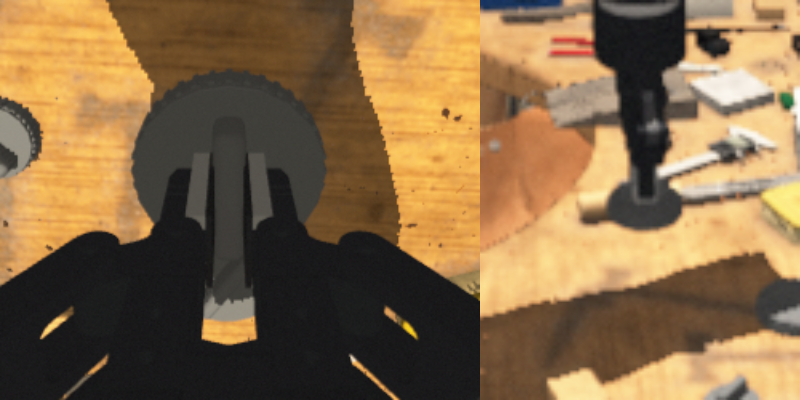

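The lid hangs level and centred in the pads (wrist view, disc about (228,165)). Carry it over the pot, turning the bar to ≈ 59.6°.

Call:
play_rows(
  plan="0 0 0.09 0.7 -2 0 0;0 0 0.09 1.1 -3.25 0 0;0 0 0.09 1.1 -3.25 0 0;0 0 0.09 1.1 -3.25 0 0;0 0 0.09 1.1 -3.25 0 0;0 0 0.09 1.1 -3.25 0 0;0 0 0.09 1.1 -3.25 0 0;0 0 0.09 1.1 -3.25 0 0;0 0 0.09 1.1 -3.25 0 0;0 0 0.09 1.1 -3.25 0 0;0 0 0.09 1.1 -3.25 0 0;0 0 0 0.5 -1.5 -1 0",
)

```text
time_s: 6.63
position: [591.2, -196.4, 128.3]
ee_rot: [-0.494, 0.869, -0.001, 0.001]
wrist_force: [1.3, -0.4, 0.4]
gripper_width: 8.4
grasp_force: 49.1
```

Call:
play_rows(
  plan="0 0 0 0 0 -1 0;0 0 0 0 0 -0.5 0;0 0 0 0 0 0 0;0 0 0 0 0 0 0",
)

```text
time_s: 6.97
position: [589.4, -191.3, 112.1]
ee_rot: [-0.494, 0.87, 0.0, -0.0]
wrist_force: [-0.0, -0.4, -0.6]
gripper_width: 8.8
grasp_force: 49.1
```

Run:
```python
from h import *
s=bot.get_state(); q=s["ee_rot"]
print(s["time_s"],s["position"],q,s["joint_positions"].round(2),s["gripper_width"],s["wrist_force"])
print("bar yaw",2*np.degrees(np.arctan2(q[1],q[0]))-180)
c=cam("wrist"); im=bot.capture("wrist"); cv2.imwrite("pics/w4f.png",im[:,:,::-1]); np.savez("w4.npz",K=c[0],R=c[1],t=c[2])
im2=bot.capture("side")[:,:,::-1]; u=proj("side",[[590,-192,80]])[0].astype(int); t=bot.capture("top")[:,:,::-1]
cv2.imwrite("pics/w4.png",np.hstack([cv2.resize(im[60:400,100:540,::-1],(500,386)),cv2.resize(im2[u[1]-50:u[1]+60,u[0]-40:u[0]+45],(298,386))]))
```

```text
6.9667 [ 589.43808908 -191.27099332  112.11933963] [-4.93716033e-01  8.69622991e-01  4.83049686e-04 -3.14011593e-04] [-0.31  0.5   0.08  1.15  0.   -1.35] 8.847899379597106 [-0.02497928 -0.3777565  -0.60884987]
bar yaw 59.17025016830095
```

View pics/w4.png

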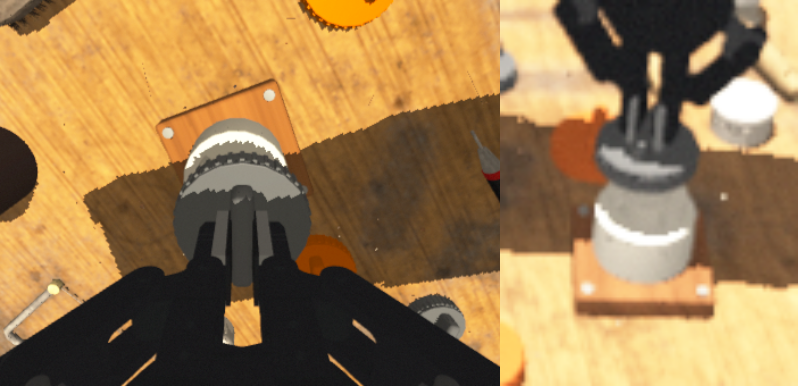

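Both views show the lid coaxial above the pot. Lower it gently, watching force.

Call:
play_rows(
  plan="0 0 0 0.05 -0.05 -1 0;0 0 0 0 0 -1 0;0 0 0 0 0 -0.5 0;0 0 0 0 0 -0.3 0;0 0 0 0 0 -0.2 0;0 0 0 0 0 -0.2 0;0 0 0 0 0 0 0",
)

```text
time_s: 7.7
position: [590.3, -193.0, 80.0]
ee_rot: [-0.494, 0.87, 0.0, -0.0]
wrist_force: [-0.4, 0.4, -0.5]
gripper_width: 8.7
grasp_force: 49.1
```

Call:
play_rows(
  plan="0 0 0 0 0 -0.1 0;0 0 0 0 0 -0.1 0;0 0 0 0 0 -0.1 0;0 0 0 0 0 0 0",
)

```text
time_s: 8.03
position: [590.4, -193.0, 77.2]
ee_rot: [-0.494, 0.869, 0.0, -0.0]
wrist_force: [-0.2, 0.6, -0.4]
gripper_width: 8.3
grasp_force: 49.1
```

The lid dropped through the gaps (underside ≈ 59.5) with no force. Settle to contact.

Call:
play_rows(
  plan="0 0 0 0 0 -0.1 0;0 0 0 0 0 -0.05 0;0 0 0 0 0 -0.05 0;0 0 0 0 0 0 0",
)

```text
time_s: 8.37
position: [590.4, -193.0, 75.2]
ee_rot: [-0.494, 0.87, 0.0, -0.0]
wrist_force: [-0.7, -0.3, 0.7]
gripper_width: 8.6
grasp_force: 49.1
```

Call:
play_rows(
  plan="0 0 -0.1 0 0 0 0;0 0 -0.1 0 0 0 0;0 0 -0.1 0 0 0 0;0 0 -0.1 0 0 0 0;0 0 -0.1 0 0 0 0;0 0 -0.1 0 0 0 0;0 0 -0.1 0 0 0 0;0 0 -0.1 0 0 0 0;0 0 -0.1 0 0 0 0;0 0 -0.1 0 0 0 0;0 0 -0.05 0 0 0 0;0 0 0 0 0 0 0",
)

```text
time_s: 9.37
position: [590.5, -192.9, 75.3]
ee_rot: [0.01, 1.0, 0.0, 0.0]
wrist_force: [0.4, 0.3, -1.2]
gripper_width: 8.7
grasp_force: 49.1
```

Run:
```python
from h import *
s=bot.get_state(); q=s["ee_rot"]
print(s["position"],"bar yaw",2*np.degrees(np.arctan2(q[1],q[0]))-180,s["wrist_force"],s["wrist_torque"],s["gripper_width"])
```

```text
[ 590.48252714 -192.93251672   75.33444888] bar yaw -1.106079909039238 [ 0.42227638  0.25800379 -1.18668338] [ 0.06662777  0.01329026 -0.0175042 ] 8.740553243015054
```

Call:
play_rows(
  plan="0 0 -0.04 0 0 0 0;0 0 -0.04 0 0 0 0;0 0 -0.04 0 0 0 0;0 0 -0.04 0 0 0 0;0 0 -0.03 0 0 0 0;0 0 0 0 0 0 0",
)

```text
time_s: 9.87
position: [591.0, -190.2, 75.5]
ee_rot: [0.102, 0.995, 0.003, 0.0]
wrist_force: [1.8, 19.6, 3.8]
gripper_width: 8.7
grasp_force: 50.3
```

Run:
```python
from h import *
s=bot.get_state(); q=s["ee_rot"]
print(s["position"],"bar yaw",2*np.degrees(np.arctan2(q[1],q[0]))-180,s["wrist_force"],s["wrist_torque"],s["gripper_width"])
```

```text
[ 590.96927937 -190.24583385   75.45523559] bar yaw -11.705002641262922 [ 1.7604062  19.62171944  3.82844914] [ 4.40666529 -0.48647338  0.30011693] 8.670926197927617
```

Side force and torque rose at bar yaw -11.7°, so the lid is at the stop (expected ≈ -10.4°). Ease off the side load, then release and rise.

Call:
play_rows(
  plan="0 0 0 0 0.2 0 0;0 0 0 0 0 0 0",
)

```text
time_s: 10.03
position: [590.7, -189.5, 75.3]
ee_rot: [0.101, 0.995, 0.001, 0.0]
wrist_force: [-0.0, 10.5, 0.9]
gripper_width: 8.7
grasp_force: 49.6
```

Call:
play_rows(
  plan="0 0 0 0 0 0 0.3;0 0 0 0 0 0 0.5;0 0 0 0 0 0 0.6;0 0 0 0 0 0 0.6;0 0 0 0 0 0 0.6;0 0 0 0 0 0 0.6;0 0 0 0 0 1 0.6;0 0 0 0 0 2 0.6;0 0 0 0 0 3 0.6;0 0 0 0 0 3 0.6;0 0 0 0 0 3 0.6;0 0 0 0 0 0 0.6",
)

```text
time_s: 11.03
position: [592.5, -191.8, 202.2]
ee_rot: [0.103, 0.995, -0.001, 0.004]
wrist_force: [1.5, -0.9, -0.1]
gripper_width: 50.8
grasp_force: 0.0
```

Run:
```python
from h import *
s=bot.get_state(); print(s["position"],s["ee_rot"],s["wrist_force"],s["gripper_width"],s["time_s"])
c=cam("wrist"); im=bot.capture("wrist")[:,:,::-1]; np.savez("w5.npz",K=c[0],R=c[1],t=c[2])
u=proj("wrist",[[590,-192,73]],c)[0].astype(int); x,y=u-[70,70]; print("origin",x,y)
im2=bot.capture("side")[:,:,::-1]; v=proj("side",[[590,-192,50]])[0].astype(int)
cv2.imwrite("pics/w5.png",np.hstack([cv2.resize(im[y:y+140,x:x+140],(490,490),interpolation=2),cv2.resize(im2[v[1]-40:v[1]+40,v[0]-25:v[0]+25],(306,490),interpolation=2)]))
```

```text
[ 592.45708632 -191.75446529  202.19027704] [ 1.03205086e-01  9.94651390e-01 -8.81412393e-04  4.06755019e-03] [ 1.52035285 -0.8870009  -0.06863017] 50.80438736097202 11.0333
origin 242 113
```

View pics/w5.png

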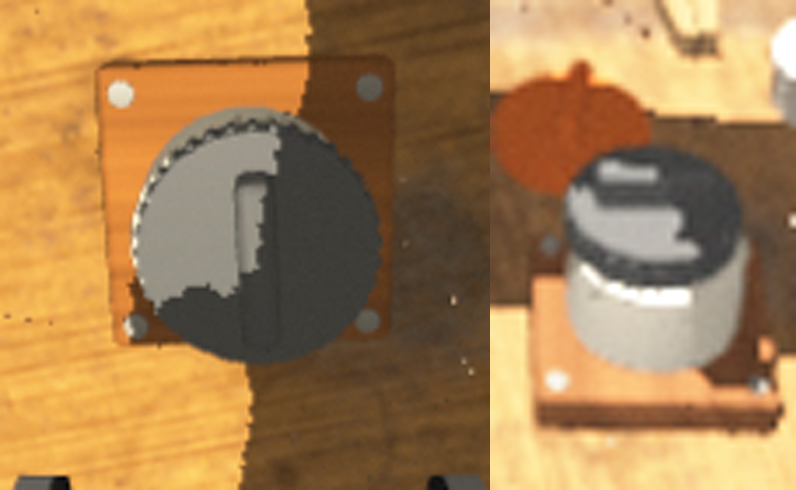

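The lid sits level over the pot: disc centre about (256,238), bar from (257,175) to (262,345) and parallel to the holder sides. A quick numeric check, then hand in.

Run:
```python
from h import *
d=np.load("w5.npz"); c=(d["K"],d["R"],d["t"]); f=lambda q:np.float64(q)/3.5-.36+np.array([242,113])
b=ray("w",f([(257,177),(262,345)]),89,c); e=b[0]-b[1]; ctr=b.mean(0); L=np.linalg.norm(e)
s=ray("w",f([(120,94),(369,87),(368,320),(136,326)]),18,c)
g=s[2]-s[1]; a=np.degrees(np.arctan2(e[1],e[0])); p=np.degrees(np.arctan2(g[1],g[0])); df=(a-p+90)%180-90
print(ctr,L,a,p,df)
if abs(df)<10 and abs(L-44)<3 and np.hypot(*(ctr[:2]-[590,-192]))<8: print(bot.job_done())
```

```text
[ 589.35274005 -188.95155343   89.        ] 43.290602475326814 169.98160878522884 -9.987029516664377 -0.03136169810682077
the job is handed in; nothing more can be done
None
```

The 64 mm lid is on the pot, turned clockwise to its stop and released; by the last picture its bar is within about 1° of the pot's x axis and its centre about 3 mm off. The job was handed in at about 11 s; no verdict came back.

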